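# Press and slide a spare battery under the hold-down spring of its charging dock

### The job

Put the card terminal's blue spare battery on charge: with your fingertips press it down hard on its ribbed thumb area, against the orange sprung ejector, and keep it pressed down while you slide it under the bridge and the steel leaf spring until it is fully home against the dock's end wall, then take the hand away so that the ejector pops up behind it. Do not grip or lift the battery, and leave the other things on the table where they are.

Things in the scene. Friction and masses are not known exactly. Their poses are not given: they have to be found in the camera images.
- dock: Grey charging dock, fixed, 195 mm long (x) x 84 wide (y), lying across the robot's front. Origin: centre of its underside, on the table. x = slide direction, z up. In its frame (mm): channel y -30 to 30 between rails with tops at z 28; floor at z 14; rear end open at x -97; orange ejector in the floor at x -90 to -19, y -22 to 22; bridge bar across at x 26 to 36; end wall face at x 90.
- dock_bridge (a point): Middle of the lower rear edge of the fixed bridge bar, at x 26 mm, z 26.5 mm in the dock's frame (bar top at z 41 mm). A battery lying flat on the floor passes 2.5 mm below it; one raised on the ejector is stopped by it.
- dock_stop (a point): Foot of the dock's end wall (wall top at z 30 mm): middle of the channel at floor height, where the lower front edge of the battery lies when home; battery origin then at x 37.5 mm in the dock's frame, a slide of 66 to 74 mm from the start.
- battery: Blue battery pack, loose, about 0.12 kg, 105 mm long (x) x 56 wide (y) x 10 thick. Origin: centre of its underside; x = slide direction, along the dock's x within 0.03 rad. At the start it rests on the raised ejector, underside at z 22 mm, nose 2 to 10 mm short of the bridge. Pressed flat: underside z 14, top z 24 mm. It has 2 mm play to each rail.
- battery_thumb (a point): Centre of the thumb area with thin black lines, on the battery's top, 37.5 mm behind its centre; the area is 30 mm long, 56 mm wide. Its front end (15 mm ahead of this point) is the upright rear face of a white cross rib, 8 mm long, 46 mm wide, 7 mm high, against which the fingers can push. At home the rib stands 3 mm short of the bridge.
- ejector (a joint): How far the orange sprung ejector pad (71 x 44 mm) is pressed down, m: 0 = up, 8 mm above the channel floor; 0.008 = flush with the floor. Its spring pushes up with 5 N when up, 9 N when flush; 10 to 15 N hold the battery flat. It pops up behind the battery once that is home and the hand away.
- leaf (a joint): Angle of the steel leaf spring (36 mm wide), rad: 0 = at rest, its tip 4 mm lower than the top of a flat battery; about 0.11 with the battery under it. It hangs from the bridge and slopes down in the slide direction to its tip at dock x 74 mm. It presses on the battery with about 4 N; the slide needs 8 to 20 N along it.
- salt_jar: Little glass salt jar with pale stopper, 44 mm across, 66 mm high, loose bystander. Origin: centre of its underside.
- shaker: Small metal shaker with handle, 34 x 43 mm, 62 mm high, loose bystander. Origin: underside.
- jigger: Double bar measure, 43 mm across, 75 mm high, loose bystander. Origin: centre of its underside.
- bird: Small metal bird on a square plinth, 52 x 77 x 55 mm, loose bystander on the metal tray. Origin: underside.
- basket: Miniature plated basket with bail, 51 x 53 x 60 mm, loose bystander on the metal tray. Origin: centre of its underside.

How it is judged:
On the way, in this order (a step that is already met when the one before it is completed fails the run):
1. the fingers press the battery down on the ejector, by 6 mm or more (value of joint ejector above 0.006 m and contact force between the fingers and battery above 3 N), for 0.1 s.
2. the battery is slid home under the leaf spring (x of battery in the frame of dock above 0.0345 m and value of joint leaf above 0.05 rad), for 0.1 s.
At the end, for the whole second after the job is handed in: The battery lies flat (tilt under 0.05 rad, underside within 2.5 mm of the channel floor) and at rest under the lifted leaf spring (leaf above 0.05 rad), within 3 mm of fully home, and the ejector has popped up behind it (within 2 mm of its top) (all of step 2 and x of battery in the frame of dock below 0.0395 m and z of battery in the frame of dock between 0.012 and 0.0165 m and angle between battery's own z axis and vertical below 0.05 rad and value of joint ejector below 0.002 m and linear speed of battery below 0.01 m/s); the robot touches nothing.
It fails at once if the battery is lifted (underside more than 40 mm above the table, 18 mm above where it lay) (height (world z) of battery above 0.04 m).
It fails at once if the battery is tipped up by more than 0.35 rad (angle between battery's own z axis and vertical above 0.35 rad).
It fails at once if a bystander (salt jar, shaker, jigger, bird or basket) is moved by more than 20 mm (distance of any of salt_jar, shaker, jigger, bird, basket from where it was at the start of the episode above 0.02 m).
It also fails if it takes over 40 s, if anything falls off the work surface, if the arm or the gripper's body presses on something with over 40 N, if the wrist force passes 120 N, or if a joint passes its speed limit or range.

### The arm

A 6-joint arm with a two-finger parallel gripper is mounted at the origin on a cart in front of the work surface, level with it; the furniture and walls round the work are solid. World frame = base frame: x ahead of the robot, y to its left, z up, the work surface at z = 0. Lengths are in m, angles in rad, forces in N, time in s.
With the tool pointing down it reaches from about 0.325 to 0.775 m from the base axis. Payload 5.5 kg.
Tool frame: the origin (TCP) lies between the finger pads; the fingertips stand 25 mm ahead of it and the grasp point (between the pads) lies 6 mm ahead of it; z points along the fingers, y is the line along which they close (so a half turn about z gives the same grasp; the last joint's range is limited). The gripper opens to 85 mm and grips with 20 to 120 N. Pads are 22 mm wide; open, the fingers measure 114 mm over their backs; the gripper's body (76 mm by 85 mm) begins 54 mm behind the grasp point. The pads swing forward as they close: fully open they stand 13 mm farther back than shut.
Start: joints at [1.293, 0.091, 1.231, -0, 1.82, -0.057], TCP at [0.131, 0.585, 0.256] pointing down, gripper open.
Joint ranges: [-2.87, 2.87], [-0.86, 2.18], [0.17, 2.46], [-1.51, 4.65], [0.06, 2.69], [-2.65, 2.65]. Speed limits (rad/s): [2.57, 2.57, 3.01, 3.14, 3.14, 3.14].

### API

Orientations are given as a rotation vector (axis times angle).
In Python, from cell import robot gives the robot as it stands.
- The arm moves only by the tool play_rows, never from a script. Its argument "deltas" is a list of rows, each a list of 6 numbers: the shift along the tool's x, y, z in units of 40 mm (1.0 is 40 mm), then the turn, a rotation vector about the tool's x, y, z in units of 6 degrees (1.0 is 6 degrees). In form: [[dx, dy, dz, wx, wy, wz], ...]. A call has 1 to 20 rows; each row is the pose to reach, as a shift and turn from the pose commanded when the call began, along the tool's axes at that moment; what a row does not reach only later rows make up. A row lasts 1/12 s, in which the tool goes at most 41.7 mm and 7.16 degrees, less where a joint would pass 70% of its speed; a pose out of reach is approached as far as the arm can. A call with a gripper value outside its range is refused whole. "claw" is the closure, from -1 (fully open) to 1 (shut), set as the call begins (left out, the last holds). The fingers move at their own pace and stop on an object; "newtons" is the grip in N (left out, the last holds). Time passes only in rows, so rows that repeat a pose let the fingers close. It gives the time, the measured TCP pose, the force, the opening and the grip force at its end, in the units of the state.
- robot.get_state(): the state, without advancing time (a new reading comes with each control period).
- robot.snapshot(name): name is "scene" or "side" or "wrist"; returns a dict with "frame" (480x640x3 uint8, red, green, blue), "fx", "fy", "cx", "cy" (pixels), "R" (3x3) and "t" (3): a world point X has camera coordinates R X + t. Camera axes: x right, y down, z forward; pixel columns grow to the right and rows downward; lengths in m; the calibration is good to about 2 mm. A picture is of the moment at which its call begins. There is no depth.
- robot.finish_job(): hands the job in; it is judged then, once.
The state is a dict: "time": time; "qpos": joint angles; "dq": joint speeds; "joint_torque": joint torques, N m; "position": TCP position; "eef_rot": TCP orientation; "force": force on the tool from outside, world axes, zero at the start; "torque": the same for the moment, N m; "width": finger opening in m; "gripper_force": force on a finger pad.
Only numpy, scipy, OpenCV 4.12 (cv2) and the standard library are available. Lean on these libraries where they do the work, as an engineer would, in place of code of your own. Each camera call takes 0.05 s, during which the arm holds its last target. There are 200 camera calls.

## Working session

There is one attempt and no reset: what is moved stays moved. The work goes in short steps, Python scripts to look and compute and a tool call to move; the robot and the scene stay as the last step left them, time stands still between calls to the robot, and variables do not carry over. Pictures are saved under pics/ and viewed, at most 10 in all, crops included, and the job is handed in when it is done.

Besides the shell and the picture viewer there is one more tool, called after "Emit:" by a JSON object that holds its "api" and its "payload", one argument or row to a line. play_rows: Moves the arm, as the interface text tells. Its arguments: {"type":"object","properties":{"deltas":{"type":"array","items":{"type":"array","items":{"type":"number"}}},"claw":{"type":"number"},"newtons":{"type":"number"}},"required":["deltas"]}

```bash
mkdir -p pics
cat > h.py <<'E'
import numpy as np, cv2
from cell import robot
def snap(n,f):
    s=robot.snapshot(n); cv2.imwrite('pics/'+f,s['frame'][:,:,::-1]); np.savez('pics/'+f+'.npz',**{k:np.array(v) for k,v in s.items()}); return s
def ray(f,u,v,z):
    s=np.load('pics/'+f+'.npz'); R,t=s['R'],s['t']
    d=R.T@np.array([(u-s['cx'])/s['fx'],(v-s['cy'])/s['fy'],1]); c=-R.T@t
    return c+d*(z-c[2])/d[2]
E
python3 - <<'E'
from h import *
for n in ['scene','side','wrist']: s=snap(n,n+'0.png'); print(n,-s['R'].T@s['t'])
print(robot.get_state())
E
```

```text
scene [ 0.11373579 -0.67987457  0.54357638]
side [0.45834467 0.93443387 0.84728158]
wrist [0.05953069 0.60172662 0.37202877]
{'time': 0.15, 'qpos': array([ 1.29328751e+00,  9.17412026e-02,  1.23162749e+00,  1.32680832e-05,
        1.81975926e+00, -5.66852072e-02]), 'dq': array([-6.67024323e-04,  1.62422237e-04, -4.81011129e-03,  3.56009997e-04,
       -1.57659910e-06,  4.84345913e-04]), 'joint_torque': array([ 1.62082237e-03, -4.59372854e+01, -4.18527460e+01, -1.21538483e-04,
        9.57947981e-03,  5.36142352e-05]), 'position': array([0.13136459, 0.58527666, 0.25536717]), 'eef_rot': array([-3.46129859e-01, -3.12219616e+00,  2.37448255e-03]), 'force': array([ 0.48737519, -0.71313434, -0.18331746]), 'torque': array([-0.01905656,  0.0069204 ,  0.02358288]), 'gripper_force': 0.0, 'width': 0.08553750430800564}
```

View pics/scene0.png

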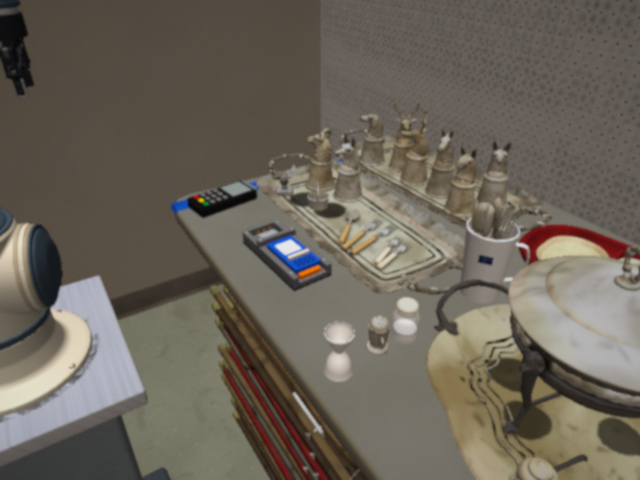

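View pics/wrist0.png

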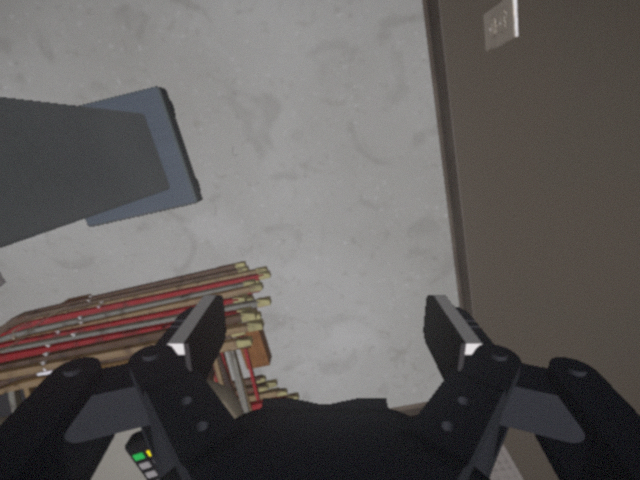

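The scene image shows the dock around (287,255). Its orange ejector end is near the camera at (310,270), and the bridge end is at (265,232). The wrist camera only sees the floor.

Run:
```python
from h import *
im=cv2.imread('pics/scene0.png')[210:300,225:345]
im=cv2.resize(im,(800,600),interpolation=cv2.INTER_CUBIC)
im2=cv2.imread('pics/side0.png')
cv2.imwrite('pics/s0c.png',im)
for p in [(244,240),(298,288),(329,272),(272,224)]: print(ray('scene0.png',*p,0.02))
for p in [(338,378),(376,352),(404,332)]: print(ray('scene0.png',*p,0.0))
```

```text
[0.41788812 0.09535722 0.02      ]
[ 0.4331366  -0.09618162  0.02      ]
[ 0.50413477 -0.08535203  0.02      ]
[0.49436082 0.1217946  0.02      ]
[ 0.39103878 -0.28475549  0.        ]
[ 0.4685844  -0.27302313  0.        ]
[ 0.53340367 -0.26192272  0.        ]
```

View pics/side0.png

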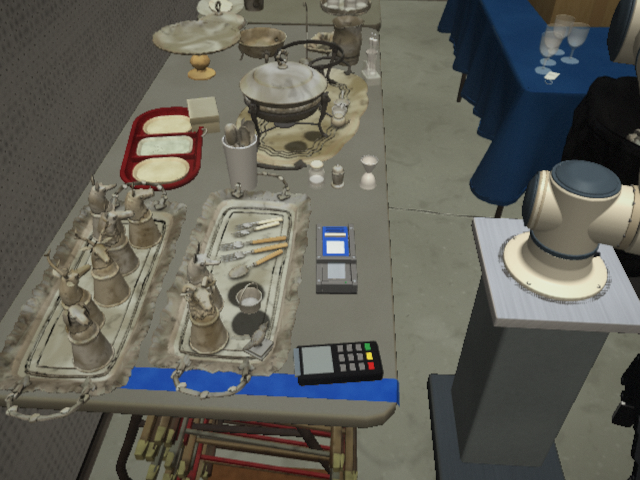

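View pics/s0c.png

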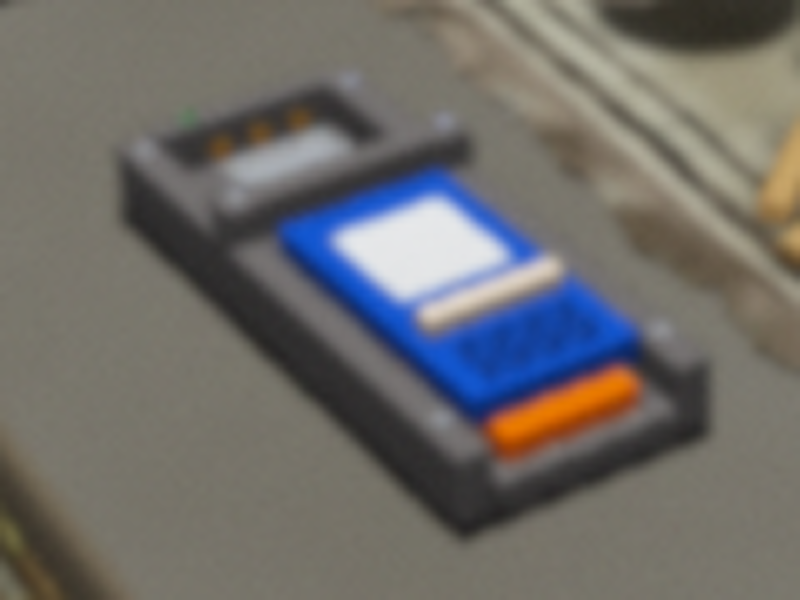

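The slide direction is close to world +y and the dock centre is near (0.463, 0.01). I'm moving the closed gripper above the rear of the dock for a wrist-camera look.

Emit:
{"api": "play_rows", "payload": {
  "deltas": [
    [-11.85, -14.9, 0, 0, 0, 12.3],
    [-11.85, -14.9, 0, 0, 0, 12.3],
    [-11.85, -14.9, 0, 0, 0, 12.3],
    [-11.85, -14.9, 0, 0, 0, 12.3],
    [-11.85, -14.9, 0, 0, 0, 12.3],
    [-11.85, -14.9, 0, 0, 0, 12.3],
    [-11.85, -14.9, 0, 0, 0, 12.3],
    [-11.85, -14.9, 0, 0, 0, 12.3],
    [-11.85, -14.9, 0, 0, 0, 12.3],
    [-11.85, -14.9, 0, 0, 0, 12.3],
    [-11.85, -14.9, 0, 0, 0, 12.3],
    [-11.85, -14.9, 0, 0, 0, 12.3],
    [-11.85, -14.9, 0, 0, 0, 12.3],
    [-11.85, -14.9, 0, 0, 0, 12.3],
    [-11.85, -14.9, 0, 0, 0, 12.3],
    [-11.85, -14.9, 0, 0, 0, 12.3],
    [-11.85, -14.9, 0, 0, 0, 12.3],
    [-11.85, -14.9, 0, 0, 0, 12.3],
    [-11.85, -14.9, 0, 0, 0, 12.3],
    [-11.85, -14.9, 0, 0, 0, 12.3]
  ],
  "claw": 1
}}

```text
time: 1.82
position: [0.4637, -0.1025, 0.2549]
eef_rot: [-2.155, -2.283, 0.003]
force: [0.0, 0.7, -0.6]
width: 0.0002
gripper_force: 0.0
```

Run:
```python
from h import *
s=snap('wrist','w1.png'); st=robot.get_state(); print(st['time'],st['position'],st['eef_rot'],st['width'],st['force'])
```

```text
1.8667 [ 0.46327873 -0.10071555  0.25539471] [-2.15305580e+00 -2.28476241e+00  1.15562898e-03] 4.245399945738001e-05 [-0.81367719  0.27084123 -0.04888627]
```

View pics/w1.png

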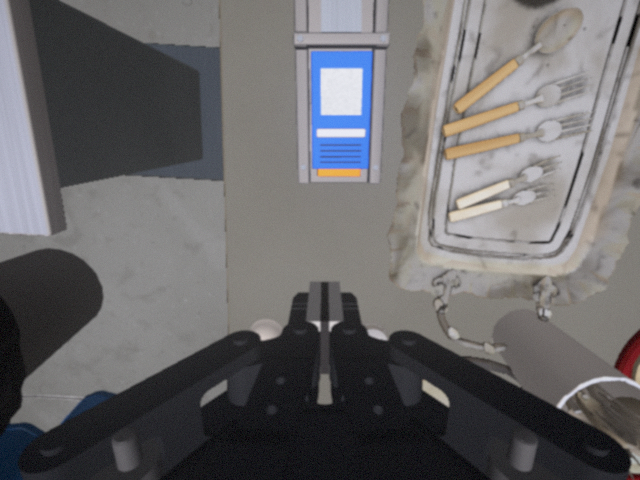

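The wrist view shows the battery with rear corners near (312,169) and (369,168) and front corners near (311,51) and (373,50). The rib is at rows 129–137 and the thumb lines at rows 143–163.

Run:
```python
from h import *
s=np.load('pics/w1.png.npz'); f=s['frame'][...,::-1].astype(int)
crop=cv2.resize(s['frame'][0:195,285:400,::-1],None,fx=5.2,fy=3.05*1,interpolation=cv2.INTER_CUBIC) ; 
crop=cv2.resize(s['frame'][45:195,285:400,::-1],None,fx=4,fy=4,interpolation=cv2.INTER_CUBIC); cv2.imwrite('pics/w1c.png',crop)
b,g,r=f[...,0],f[...,1],f[...,2]
blue=((b>150)&(r<90)).astype(np.uint8)
ys,xs=np.nonzero(blue[40:200,290:400]); print('blue rows',ys.min()+40,ys.max()+40)
for v in (60,90,120,150,165):
  x=np.nonzero(blue[v,290:400])[0]+290; print(v,x.min(),x.max()+1,ray('w1.png',x.min(),v,.032)[:2],ray('w1.png',x.max()+1,v,.032)[:2])
for n,p,z in [('rear',(340,169),.032),('front',(342,51),.032),('ribtoprear',(341,137),.039),('ribtopfront',(341,129),.039),('linefirst',(341,143),.032),('linelast',(341,162),.032),('bridgeTopRear',(342,47),.041),('dockrearL',(298,183),.028),('dockrearR',(380,183),.028),('railoutL',(295,60),.028),('railoutR',(386,60),.028)]: print(n,ray('w1.png',*p,z)*1000)
```

```text
blue rows 52 167
60 312 373 [0.44423451 0.03439003] [0.49931778 0.03756623]
90 312 371 [0.44542498 0.00933748] [0.49996345 0.01249041]
120 313 370 [ 0.44762029 -0.01687525] [ 0.50158692 -0.01374691]
150 313 369 [ 0.44895408 -0.04444702] [ 0.50329109 -0.04128828]
165 313 369 [ 0.44964614 -0.05875331] [ 0.50466642 -0.05555015]
rear [476.45506234 -61.07887508  32.        ]
front [470.79605982  43.23176942  32.        ]
ribtoprear [474.93168555 -30.73188742  39.        ]
ribtopfront [474.41309009 -23.5665178   39.        ]
linefirst [475.65326821 -36.32226589  32.        ]
linelast [476.95194867 -54.26597382  32.        ]
bridgeTopRear [470.27445538  44.44115442  41.        ]
dockrearL [435.24541159 -77.84686871  28.        ]
dockrearR [518.01019704 -73.01976664  28.        ]
railoutL [428.51377688  34.23839215  28.        ]
railoutR [511.65646844  39.03253973  28.        ]
```

View pics/w1c.png

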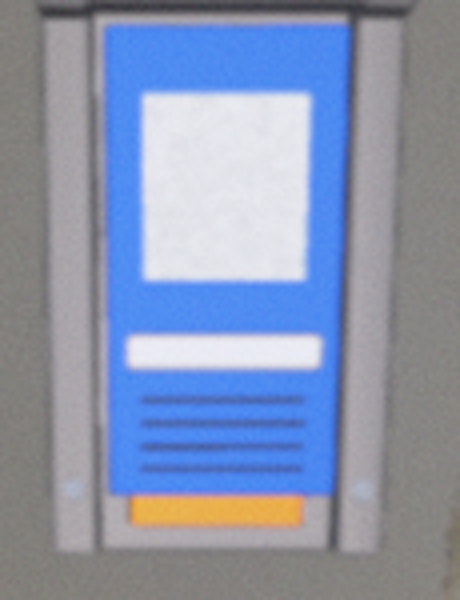

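The measurements agree: battery length 104.5 mm against 105, slide 68 mm, tool yaw already aligned. Next I'm moving just above the thumb area.

Emit:
{"api": "play_rows", "payload": {
  "deltas": [
    [0.6, 0.17, 1, 0, 0, 0],
    [1.2, 0.34, 2, 0, 0, 0],
    [1.36, 0.39, 3, 0, 0, 0],
    [1.36, 0.39, 3.8, 0, 0, 0],
    [1.36, 0.39, 4.3, 0, 0, 0],
    [1.36, 0.39, 4.5, 0, 0, 0],
    [1.36, 0.39, 4.5, 0, 0, 0],
    [1.36, 0.39, 4.5, 0, 0, 0]
  ]
}}

```text
time: 2.53
position: [0.476, -0.044, 0.0779]
eef_rot: [2.149, 2.289, 0.002]
force: [-0.2, -0.8, 1.4]
width: -0.0002
gripper_force: 0.0
```

Run:
```python
from h import *
s=snap('wrist','w2.png'); s2=snap('scene','s2.png')
st=robot.get_state(); print(st['time'],st['position'],st['force'])
a=s['frame'][180:480,120:520,::-1]; b=cv2.resize(s2['frame'][200:300,225:355,::-1],(390,300),interpolation=cv2.INTER_CUBIC)
cv2.imwrite('pics/c2.png',np.hstack([a,b]))
```

```text
2.6333 [ 0.47692583 -0.04457474  0.07915639] [-0.61894308 -0.38589239  0.09510385]
```

View pics/c2.png

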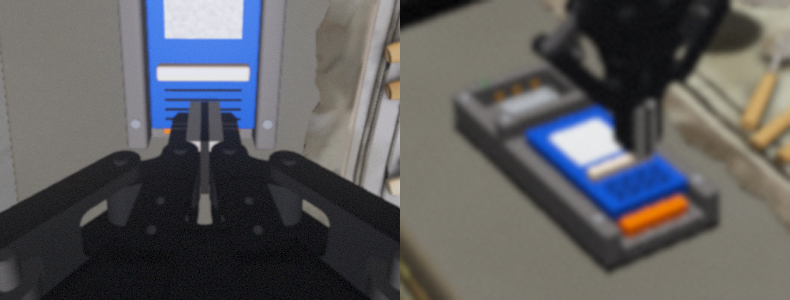

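The tips sit laterally centred over the thumb area behind the rib. Descending gradually.

Emit:
{"api": "play_rows", "payload": {
  "deltas": [
    [0, 0, 0.2, 0, 0, 0],
    [0, 0, 0.4, 0, 0, 0],
    [0, 0, 0.5, 0, 0, 0],
    [0, 0, 0.55, 0, 0, 0],
    [0, 0, 0.6, 0, 0, 0],
    [0, 0, 0.6, 0, 0, 0],
    [0, 0, 0.6, 0, 0, 0]
  ]
}}

```text
time: 3.22
position: [0.4758, -0.0448, 0.0529]
eef_rot: [2.151, 2.289, 0.0]
force: [-1.2, -0.3, 5.6]
width: -0.0001
gripper_force: 2.6
```

Emit:
{"api": "play_rows", "payload": {
  "deltas": [
    [0, 0, 0.05, 0, 0, 0],
    [0, 0, 0.1, 0, 0, 0],
    [0, 0, 0.14, 0, 0, 0],
    [0, 0, 0.14, 0, 0, 0],
    [0, 0, 0.14, 0, 0, 0]
  ]
}}

```text
time: 3.63
position: [0.4759, -0.0448, 0.049]
eef_rot: [2.151, 2.288, 0.0]
force: [-6.6, 1.1, 14.6]
width: -0.0001
gripper_force: 7.1
```

14.6 N with the tips at 24 mm means the battery is flush. Starting to slide.

Emit:
{"api": "play_rows", "payload": {
  "deltas": [
    [0.08, 0, 0.02, 0, 0, 0],
    [0.16, 0, 0.03, 0, 0, 0],
    [0.24, 0, 0.03, 0, 0, 0],
    [0.32, 0, 0.03, 0, 0, 0],
    [0.4, 0, 0.03, 0, 0, 0],
    [0.4, 0, 0.03, 0, 0, 0]
  ]
}}

```text
time: 4.13
position: [0.4766, -0.0314, 0.049]
eef_rot: [2.147, 2.282, -0.001]
force: [-1.7, -9.4, 13.2]
width: 0.0002
gripper_force: 8.9
```

Run:
```python
from h import *
s=snap('wrist','w3.png'); s2=snap('scene','s3.png')
st=robot.get_state(); print(st['time'],st['position'],st['force'])
a=s['frame'][100:400,120:520,::-1]; b=cv2.resize(s2['frame'][200:300,225:355,::-1],(390,300),interpolation=cv2.INTER_CUBIC)
cv2.imwrite('pics/c3.png',np.hstack([a,b]))
```

```text
4.2333 [ 0.47662669 -0.03140834  0.04899789] [-0.77045952 -8.97612704 12.77193784]
```

View pics/c3.png

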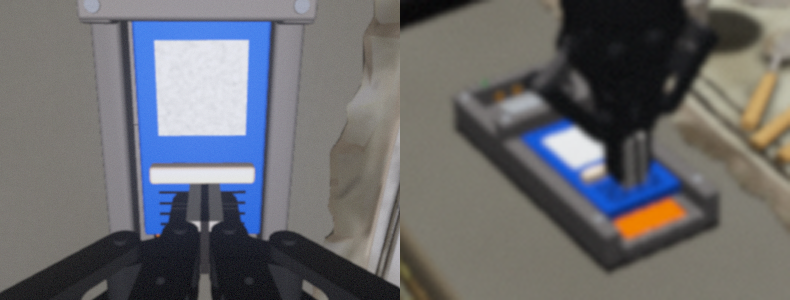

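The ejector is flush and the battery is going under the bridge. Continuing.

Emit:
{"api": "play_rows", "payload": {
  "deltas": [
    [0.1, 0, 0, 0, 0, 0],
    [0.2, 0, 0.01, 0, 0, 0],
    [0.3, 0, 0.01, 0, 0, 0],
    [0.4, 0, 0.01, 0, 0, 0],
    [0.5, 0, 0.01, 0, 0, 0],
    [0.6, 0, 0.01, 0, 0, 0],
    [0.6, 0, 0.01, 0, 0, 0]
  ]
}}

```text
time: 4.82
position: [0.4754, -0.0076, 0.049]
eef_rot: [2.147, 2.281, -0.001]
force: [-2.5, -10.7, 15.5]
width: 0.0001
gripper_force: 11.9
```

Emit:
{"api": "play_rows", "payload": {
  "deltas": [
    [0.1, 0, 0, 0, 0, 0],
    [0.2, 0, 0, 0, 0, 0],
    [0.3, 0, 0, 0, 0, 0],
    [0.4, 0, 0, 0, 0, 0],
    [0.5, 0, 0, 0, 0, 0],
    [0.6, 0, 0, 0, 0, 0],
    [0.6, 0, 0, 0, 0, 0]
  ]
}}

```text
time: 5.4
position: [0.4741, 0.0152, 0.049]
eef_rot: [2.146, 2.279, -0.003]
force: [-0.3, -16.0, 15.1]
width: 0.0002
gripper_force: 13.5
```

Emit:
{"api": "play_rows", "payload": {
  "deltas": [
    [0.08, 0, 0, 0, 0, 0],
    [0.16, 0, 0, 0, 0, 0],
    [0.22, 0, 0, 0, 0, 0],
    [0.28, 0, 0, 0, 0, 0],
    [0.28, 0, 0, 0, 0, 0]
  ]
}}

```text
time: 5.82
position: [0.4735, 0.0254, 0.049]
eef_rot: [2.146, 2.277, -0.005]
force: [-0.1, -19.6, 15.6]
width: -0.0001
gripper_force: 15.6
```

Run:
```python
from h import *
s=snap('wrist','w4.png'); s2=snap('scene','s4.png')
st=robot.get_state(); print(st['time'],st['position'],st['force'])
a=s['frame'][100:400,120:520,::-1]; b=cv2.resize(s2['frame'][200:300,225:355,::-1],(390,300),interpolation=cv2.INTER_CUBIC)
cv2.imwrite('pics/c4.png',np.hstack([a,b]))
```

```text
5.9167 [0.47349634 0.02537126 0.04896306] [ -0.40698991 -19.01216407  16.15846993]
```

View pics/c4.png

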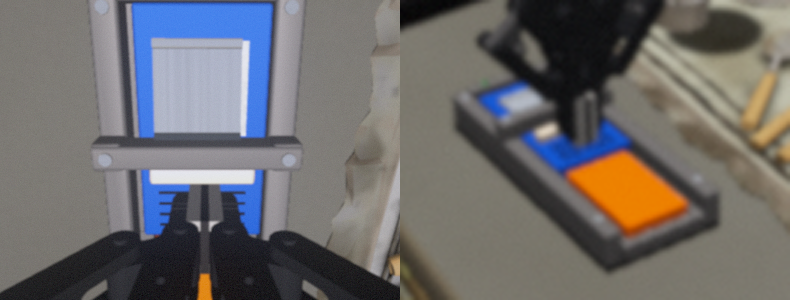

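The battery is nearly home. Pushing on until the force rises against the end wall.

Emit:
{"api": "play_rows", "payload": {
  "deltas": [
    [0.05, 0, 0, 0, 0, 0],
    [0.1, 0, 0, 0, 0, 0],
    [0.15, 0, 0, 0, 0, 0],
    [0.15, 0, 0, 0, 0, 0]
  ]
}}

```text
time: 6.25
position: [0.4735, 0.0259, 0.0491]
eef_rot: [2.143, 2.269, -0.017]
force: [1.1, -40.0, 15.0]
width: -0.0003
gripper_force: 22.6
```

It's home: a 40 N stop with only 0.5 mm of motion. I'll relax the push first, then lift straight up.

Emit:
{"api": "play_rows", "payload": {
  "deltas": [
    [-0.1, 0, 0, 0, 0, 0],
    [-0.2, 0, 0, 0, 0, 0],
    [-0.25, 0, -0.1, 0, 0, 0],
    [-0.27, 0, -0.3, 0, 0, 0],
    [-0.3, 0, -0.6, 0, 0, 0],
    [-0.4, 0, -1.2, 0, 0, 0],
    [-0.6, 0, -2, 0, 0, 0],
    [-1, 0, -3, 0, 0, 0],
    [-1.4, 0, -3.5, 0, 0, 0],
    [-1.4, 0, -3.5, 0, 0, 0],
    [-1.4, 0, -3.5, 0, 0, 0],
    [-1.4, 0, -3.5, 0, 0, 0],
    [-1.4, 0, -3.5, 0, 0, 0]
  ]
}}

```text
time: 7.33
position: [0.4733, -0.0187, 0.1834]
eef_rot: [-2.149, -2.288, 0.002]
force: [-0.3, -0.6, -1.3]
width: 0.0001
gripper_force: 0.0
```

Run:
```python
from h import *
s=snap('wrist','w5.png'); s2=snap('scene','s5.png')
st=robot.get_state(); print(st['time'],st['position'],st['force'])
a=s['frame'][0:300,120:520,::-1]; b=cv2.resize(s2['frame'][200:300,225:355,::-1],(390,300),interpolation=cv2.INTER_CUBIC)
cv2.imwrite('pics/c5.png',np.hstack([a,b]))
```

```text
7.4333 [ 0.47331983 -0.01880461  0.18340244] [0.59371702 0.62075029 0.69288358]
```

View pics/c5.png

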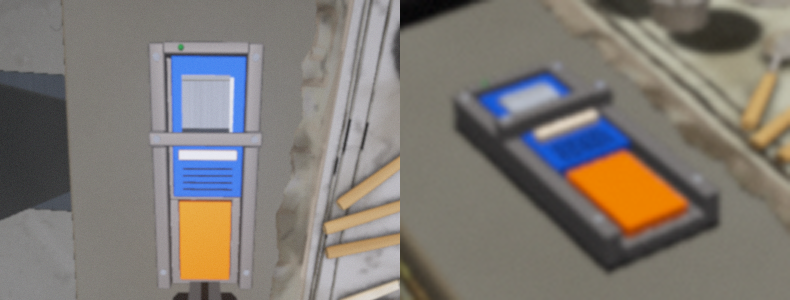

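The battery is under the bridge and leaf, with the dock LED green and the ejector exposed behind it. A numeric check of rear edge, rib and dock edges before handing in.

Run:
```python
from h import *
f=np.load('pics/w5.png.npz')['frame'].astype(int)
for v in list(range(50,62))+list(range(190,204))+list(range(276,290)): print(v,f[v,308-100+120-0],end=';')
print()
for n,p,z in [('battrear',(327,197.5),.024),('nose',(327,56),.024),('walltop rear edge',(327,53),.030),('dockrear',(282,288),.028),('bridge rear top',(327,145),.041),('ribfront/rear',(327,160),.031),('ejfront z22',(325,200),.022),('ejrear z22',(325,281),.022),('ejfront z14',(325,200),.014),('ejrear z14',(325,281),.014)]: print(n,ray('w5.png',*p,z)*1000)
print(robot.get_state()['time'])
```

```text
50 [174 168 171];51 [163 159 161];52 [139 133 138];53 [ 99  99 100];54 [67 68 76];55 [ 56  68 111];56 [ 54  90 174];57 [ 66 121 227];58 [ 68 128 236];59 [ 74 134 240];60 [ 77 137 239];61 [ 75 135 239];190 [ 74 112 200];191 [ 75 125 230];192 [ 82 137 239];193 [ 77 135 238];194 [ 77 131 236];195 [ 81 128 232];196 [112 132 211];197 [151 152 178];198 [165 153 157];199 [147 126 121];200 [150  98  81];201 [184 110  54];202 [223 149  62];203 [233 166  68];276 [232 152  42];277 [231 152  47];278 [228 149  60];279 [206 140  97];280 [161 131 122];281 [123 111 111];282 [92 87 84];283 [79 71 69];284 [73 65 63];285 [76 71 66];286 [74 68 70];287 [75 67 66];288 [80 70 69];289 [76 70 68];
battrear [473.61166252   5.13013793  24.        ]
nose [466.75263423 109.66123261  24.        ]
walltop rear edge [466.6740202 110.3983597  30.       ]
dockrear [439.30975995 -76.84918548  28.        ]
bridge rear top [470.76205902  47.25187823  41.        ]
ribfront/rear [471.56846497  35.73055162  31.        ]
ejfront z22 [472.12525335   2.57340054  22.        ]
ejrear z22 [476.79084682 -70.43433372  22.        ]
ejfront z14 [472.21631485   1.07089611  14.        ]
ejrear z14 [477.01606923 -74.03620342  14.        ]
7.4333
```

The nose is within 1 mm of the wall, and the ejector's apparent length fits the raised height. Handing in.

```bash
python3 -c "
from cell import robot
print(robot.finish_job())"
```

```text
the job is handed in; nothing more can be done
None
```

The battery is home under the leaf spring, its nose measured within about 1 mm of the end wall; the ejector looks popped up behind it, the hand is clear, and the job was handed in at about 7.4 s with no verdict returned.

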